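# Set the length stop and dot-mark a batch of strips

## Robot

A 6-joint arm with a two-finger parallel gripper is mounted at the origin on a cart in front of the work surface, level with it; the furniture and walls round the work are solid. World frame = base frame: x ahead of the robot, y to its left, z up, the work surface at z = 0. Lengths are in mm, angles in rad, forces in N, time in s.
With the tool pointing down it reaches from about 300 to 775 mm from the base axis. Payload 14.6 kg.
Tool frame: the origin (TCP) lies midway between the tips of the shut fingers; the grasp point (between the pads) lies 19 mm behind it; z points along the fingers, y is the line along which they close (so a half turn about z gives the same grasp; the last joint's range is limited). The gripper opens to 94 mm and grips with 3 to 60 N. Pads are 16 mm wide; open, the fingers measure 119 mm over their backs; the gripper's body (75 mm by 177 mm) begins 78 mm behind the grasp point.
Start: joints at [-1.245, 0.3, 1.521, -0, 1.321, -0.067], TCP at [210.519, -508.105, 205.446] pointing down, gripper open.
Joint ranges: [-3.03, 3.03], [-0.79, 2.21], [0.23, 2.52], [-1.04, 4.18], [0, 3.07], [-2.55, 2.55]. Speed limits (rad/s): [2.22, 2.22, 2.57, 3.14, 3.14, 3.14].

## Interface

Orientations are given as [roll, pitch, yaw] about the fixed x, y, z axes, in that order (R = Rz(yaw) Ry(pitch) Rx(roll)).
In Python, from cell import manip gives the robot as it stands.
- The arm moves only by the shell command python3 -m creep 'ROWS' [OPENING] [FORCE]. ROWS is text: rows parted by semicolons, each of 6 numbers parted by spaces: the shift along the tool's x, y, z normalised to -1 to 1, where 1 is 4 cm, then the turn, a rotation vector about the tool's x, y, z normalised to -1 to 1, where 1 is pi rad. In form: dx dy dz ax ay az; .... A call has 1 to 20 rows; each row shifts and turns the commanded pose from where the row before left it, along the tool's axes as they then stand; what a row does not reach is not made up. A row lasts 1/8 s, in which the tool goes at most 62.5 mm and 10.7 degrees, less where a joint would pass 70% of its speed; a pose out of reach is approached as far as the arm can. A call with a number of a shift or a turn outside -1 to 1 is refused whole. A call with a gripper value outside its range is refused whole. OPENING is the closure, from 0 (fully open) to 1 (shut), set as the call begins (- or left out, the last holds). The fingers move at their own pace and stop on an object; FORCE is the grip in N (left out, the last holds). Time passes only in rows, so rows that do not move let the fingers close. It gives the time, the measured TCP pose, the force, the opening and the grip force at its end, in the units of the state.
- manip.read_state(): the state, without advancing time (a new reading comes with each control period).
- manip.camera(name): name is "scene" or "top"; returns a dict with "color" (400x640x3 uint8, red, green, blue), "range_z" (400x640 float32, mm along the optical axis (not along the pixel's ray), 0 where there is no reading), "camera_matrix" (3x3 intrinsics, pixels), "T" (4x4, takes a point from camera to world coordinates). Camera axes: x right, y down, z forward; pixel columns grow to the right and rows downward; lengths in mm; the calibration is good to about 2 mm. A picture is of the moment at which its call begins.
- manip.sign_off(): hands the job in; it is judged then, once.
The state is a dict: "clock": time; "joints": joint angles; "qd": joint speeds; "effort": joint torques, N m; "eef_pos": TCP position; "eef_rot": TCP orientation; "wrist_force": force on the tool from outside, world axes, zero at the start; "moment": the same for the moment, N m; "finger_gap": finger opening in mm; "finger_force": force on a finger pad.
Only numpy, scipy, OpenCV 4.12 (cv2) and the standard library are available. Lean on these libraries where they do the work, as an engineer would, in place of code of your own. Each camera call takes 0.05 s, during which the arm holds its last target. There are 200 camera calls.

## Task

Slide the stiff cross fence of the marking jig towards the robot until its pointer stands at the line on the brass clip, without running past it. Then lay every cherry strip from the pine board lengthwise in the jig, one to a lane with its end against the fence, and press the pedal fully down to its stop to mark the whole batch. Finally put all the strips lying flat in the low wooden tray, leave the fence at the line and do not disturb the other tools.

Things in the scene. Friction and masses are not known exactly. Their poses are not given: they have to be found in the camera images.
- jig: the fixed marking jig: a plywood bed on a steel plate, bed top 20 mm above the bench; origin on the bench under the middle lane. x points away from the robot (yaw up to 0.1), y to the left, z up. The bed runs from x -135 to +130 mm, y -130 to +103 mm; the pedal stands to its left
- bed_mid (a point): middle of the middle lane on the bed top, above the jig's origin. Three lanes run along the jig's x, centred at its y -68, 0 and +68 mm, each 48 mm wide between flat wooden ribs 6 mm high (20 mm broad between the lanes, 8 mm at the sides). A 10 mm slot across the bed at x -45 mm holds marking tips, which the pedal raises to touch the undersides of the strips
- stop_index (a point): middle of the cross fence, at bed top height; axes as the jig's. The dark wooden fence is 22 mm thick (faces 11 mm before and behind this point in x), 200 mm wide in y, from 7 to 42 mm above the bed, with a thin steel pointer at this x on its right end
- stop (a joint): travel of the cross fence, m: grows as it moves towards the robot (-x of the jig); 0 is its far end, range 0 to 0.125. It slides both ways and stays where it is left; sliding friction about 14 N; push it on a face with shut fingertips
- mark_line (a point): dark line of the brass clip (10 x 18 x 10 mm, fixed on the bed's right-hand edge), at its foot; axes as the jig's. The fence is set when stop_index has the same x in these axes: within 3 mm, and never more than 5 mm past (towards the robot). At the start the line lies 25 to 100 mm nearer to the robot than the fence
- pedal (a joint): angle of the spring pedal, rad: 0 up at rest, 0.30 down on its stop (0.27 counts as down, to be kept for 0.3 s). The spring raises it again
- pedal_pad (a point): middle of the top of the pedal's ribbed rubber pad (46 x 46 mm), 80 mm from the hinge, which runs along the jig's y at jig x 0, y 153, z 22 mm, farther from the robot than the pad; the pad sinks about 24 mm, to 29 mm above the bench, and takes about 4 N to start and 10 N at the stop
- strip_1: cherry-wood strip, one of three alike, 30 x 30 mm section, 120 mm long along its y axis, about 90 g; origin at the middle of the face it first lies on. 2 or 3 are there, None if absent. They start crosswise on the pine supply board, about 92 mm apart, each strip's long axis (y) along the board's x
- strip_2: cherry-wood strip, one of three alike, 30 x 30 mm section, 120 mm long along its y axis, about 90 g; origin at the middle of the face it first lies on. 2 or 3 are there, None if absent. They start crosswise on the pine supply board, about 92 mm apart, each strip's long axis (y) along the board's x
- strip_3: cherry-wood strip, one of three alike, 30 x 30 mm section, 120 mm long along its y axis, about 90 g; origin at the middle of the face it first lies on. 2 or 3 are there, None if absent. They start crosswise on the pine supply board, about 92 mm apart, each strip's long axis (y) along the board's x
- strip_1_mid (a point): the centre of the solid of strip_1, 15 mm above its origin; axes as the strip's (y along its length)
- strip_2_mid (a point): the centre of the solid of strip_2, 15 mm above its origin; axes as the strip's (y along its length)
- strip_3_mid (a point): the centre of the solid of strip_3, 15 mm above its origin; axes as the strip's (y along its length)
- supply_board: the fixed pine board on which the strips start, 122 x 240 x 13 mm, its long axis (y) running left to right; origin at the middle of its underside. Left or right of the jig
- tray: the fixed low tray of pale wood for the finished strips: 160 x 230 mm outside (x, y), 24 mm high, walls and floor 6 mm; origin at the middle of its underside. On the side of the jig away from the supply board
- block_plane: grey metal block plane, 48 x 165 x 48 mm, origin at the middle of its underside; a bystander, leave it where it is
- tape_measure: yellow and black tape measure, 38 x 62 x 54 mm, origin at the middle of its underside; a bystander, leave it where it is
- wax_tin: round tin, 86 mm across, 42 mm high, origin at the middle of its underside; a bystander, leave it where it is
Not all that is in view belongs to the job. What is shaped like the strip_2 but green is not meant.

How it is judged:
By the outcome, as a careful person would: the job done as asked, in the order asked, and still so for the second after the job is handed in, with the robot touching nothing.
Of strip_1, strip_2, strip_3 only 2 to 3 are there at a start; the rules pass over those that are not, and their reading is None.
At some moment in a run one of strip_1, strip_2, strip_3 may be knocked a few centimetres aside while the robot is not near it.
Once in a run the grip may slacken for a moment while it holds something.
It also fails if it takes over 210 s, if anything falls off the work surface, if the arm or the gripper's body presses on something with over 40 N, if the wrist force passes 120 N, or if a joint passes its speed limit or range.

## Working session

There is one attempt and no reset: what is moved stays moved. The work goes in short steps, Python scripts to look and compute and a shell command to move; the robot and the scene stay as the last step left them, time stands still between calls to the robot, and variables do not carry over. Pictures are saved under pics/ and viewed, at most 14 in all, crops included, and the job is handed in when it is done.

```bash
ls; mkdir -p pics; python3 - <<'E'
from cell import manip
import cv2,numpy as np
s=manip.read_state();print({k:np.round(v,3).tolist() for k,v in s.items()})
for n in("scene","top"):
    c=manip.camera(n);np.savez("c_"+n,**c);cv2.imwrite(f"pics/{n}0.png",c["color"][:,:,::-1]);print(n,c["camera_matrix"].round(1).tolist(),c["T"].round(3).tolist())
E
```

```text
pics
{'clock': 0.0, 'joints': [-1.245, 0.3, 1.522, 0.0, 1.321, -0.067], 'qd': [-0.001, 0.003, -0.001, 0.001, -0.001, 0.0], 'effort': [-0.001, -53.18, -35.274, 0.071, 0.025, -0.0], 'eef_pos': [210.448, -507.867, 204.894], 'eef_rot': [-3.14, -0.0, 0.393], 'wrist_force': [-0.473, -0.253, -0.565], 'moment': [-0.035, -0.021, 0.011], 'finger_force': 0.0, 'finger_gap': 94.105}
scene [[425.4, 0.0, 319.9], [0.0, 425.4, 203.2], [0.0, 0.0, 1.0]] [[-0.862, -0.371, 0.344, 9.834], [-0.506, 0.633, -0.586, 891.401], [-0.0, -0.68, -0.733, 1268.024], [0.0, 0.0, 0.0, 1.0]]
top [[422.7, 0.0, 313.3], [0.0, 422.7, 201.2], [0.0, 0.0, 1.0]] [[-0.024, -0.991, 0.13, 387.326], [-1.0, 0.023, -0.008, -89.628], [0.005, -0.13, -0.992, 1464.677], [0.0, 0.0, 0.0, 1.0]]
```

View pics/scene0.png

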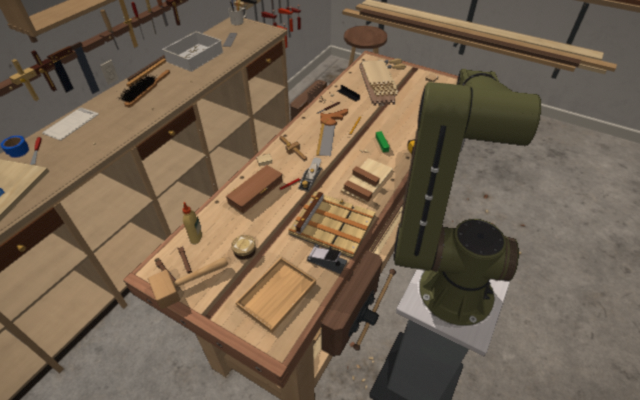

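View pics/top0.png

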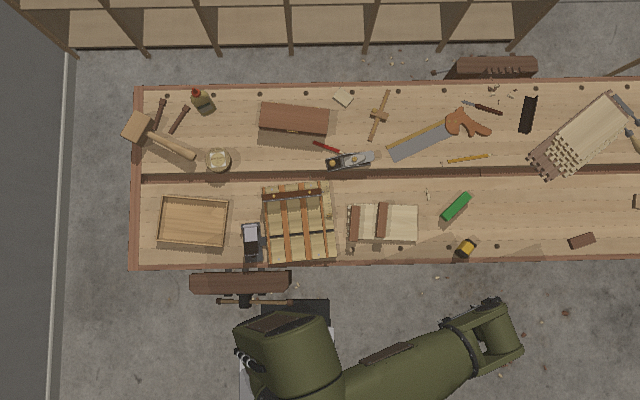

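The top view shows the tray (193,221), pedal (251,240), jig (300,222) with its fence at the far end (295,192), and the supply board (383,222) with two strips at (355,222) and (384,220). The green decoy is at (455,207). I'll enlarge these.

```bash
python3 - <<'E'
import cv2,numpy as np
c=np.load("c_top.npz");im=c["color"][165:275,150:430,::-1]
cv2.imwrite("pics/t1.png",cv2.resize(im,(784,308),interpolation=cv2.INTER_CUBIC))
a=np.load("c_top.npz")["color"][172:272,235:345,::-1]
b=np.load("c_scene.npz")["color"][150:280,285:400,::-1]
cv2.imwrite("pics/s1.png",np.hstack([cv2.resize(a,(440,400),interpolation=cv2.INTER_CUBIC),cv2.resize(b,(354,400),interpolation=cv2.INTER_CUBIC)]))
for n in("top","scene"):
    c=np.load(f"c_{n}.npz");z=c["range_z"];v,u=np.mgrid[:400,:640];K=c["camera_matrix"]
    P=np.stack([(u-K[0,2])/K[0,0]*z,(v-K[1,2])/K[1,1]*z,z],-1)@c["T"][:3,:3].T+c["T"][:3,3]
    P[z==0]=np.nan;np.save(f"P_{n}.npy",P.astype(np.float32))
P=np.load("P_top.npy")
for q in [(193,221),(168,221),(251,232),(251,240),(251,250),(295,192),(300,225),(355,222),(383,222),(403,222),(342,222),(440,225),(220,260)]:print(q,P[q[1],q[0]].round(1))
E
```

```text
(193, 221) [518.1 313.6  12.7]
(168, 221) [521.1 403.    2.1]
(251, 232) [474.6 112.3  28.9]
(251, 240) [447.2 111.1  38.7]
(251, 250) [413.5 109.1  54.1]
(295, 192) [603.2 -40.5  62.4]
(300, 225) [495.1 -54.   21. ]
(355, 222) [ 499.1 -240.1   43.4]
(383, 222) [ 496.9 -334.6   43.3]
(403, 222) [ 497.7 -409.1   11.3]
(342, 222) [ 5.036e+02 -1.996e+02 -3.000e-01]
(440, 225) [ 484.9 -538.5    3.9]
(220, 260) [383.  222.1   4.3]
```

View pics/s1.png

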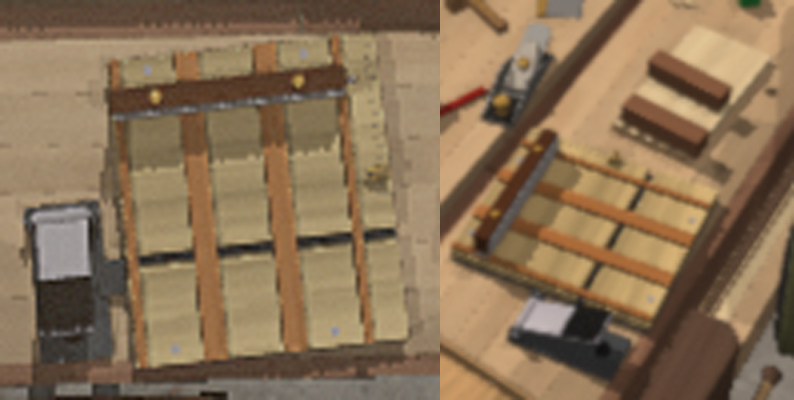

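View pics/t1.png

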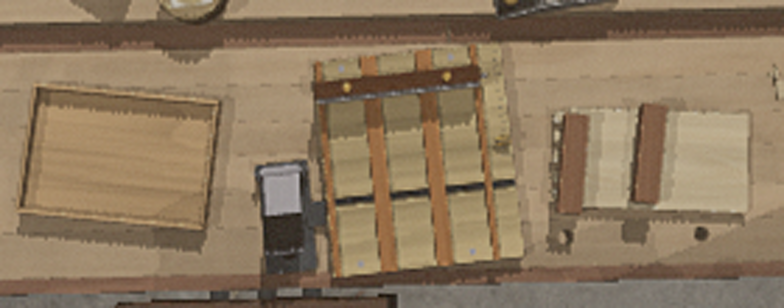

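The crops show the fence along (110,100)–(345,78) in the left crop and the brass clip at about (378,172), which is full-image (329.5,215). The slot is near row 245 and the black pedal pad at (65,300), which is (251,247). The board holds only two strips, with the right-hand place empty. Next I'll measure.

```bash
cat > h.py <<'E'
import numpy as np,cv2
from cell import manip
def cam(n):
    c=manip.camera(n);z=c["range_z"];v,u=np.mgrid[:400,:640];K=c["camera_matrix"]
    P=np.stack([(u-K[0,2])/K[0,0]*z,(v-K[1,2])/K[1,1]*z,z],-1)@c["T"][:3,:3].T+c["T"][:3,3]
    P[z==0]=np.nan
    return dict(c),P,cv2.cvtColor(c["color"],cv2.COLOR_RGB2HSV).astype(int)
def ray(c,u,v,z):
    K=c["camera_matrix"];T=c["T"];u=np.asarray(u,float);v=np.asarray(v,float)
    d=np.stack([(u-K[0,2])/K[0,0],(v-K[1,2])/K[1,1],np.ones_like(u)],-1)@T[:3,:3].T
    return T[:3,3]+d*((z-T[2,3])/d[...,2])[...,None]
def proj(c,p):
    T=c["T"];q=(np.asarray(p,float)-T[:3,3])@T[:3,:3];K=c["camera_matrix"]
    return K[0,0]*q[...,0]/q[...,2]+K[0,2],K[1,1]*q[...,1]/q[...,2]+K[1,2]
def rect(c,m,z,mn=20):  # contours of mask -> (centre,size,long-axis yaw) on plane z
    out=[]
    for k in cv2.findContours(m.astype(np.uint8),cv2.RETR_EXTERNAL,cv2.CHAIN_APPROX_NONE)[0]:
        if cv2.contourArea(k)<mn: continue
        p=ray(c,k[:,0,0],k[:,0,1],z)[:,:2].astype(np.float32)
        r=cv2.minAreaRect(p);b=cv2.boxPoints(r);e=[b[1]-b[0],b[2]-b[1]];e=max(e,key=np.linalg.norm)
        out.append((np.round(r[0],1),np.round(sorted(r[1]),1),round(float(np.arctan2(e[1],e[0])),3),k[:,0].mean(0).round(0)))
    return out
E
python3 - <<'E'
from h import *
for n in("top","scene"):
    c,P,H=cam(n);x,y,z=np.moveaxis(P,-1,0)
    reg=(x>350)&(x<660)&(y>-190)&(y<170)
    if n=="top":
        for q in [(283,215),(315,225),(290,194),(329,215),(355,222),(384,220),(283,235),(251,247),(400,222),(302,245)]: print(q,H[q[1],q[0]],P[q[1],q[0]].round(0))
    rows=(H[...,0]>=3)&(H[...,0]<=14)
    for nm,m,zz in [("strips",(x>400)&(x<600)&(y<-200)&(y>-470)&(z>32),43),
      ("board",(x>400)&(x<600)&(y<-190)&(y>-480)&(z>7)&(z<60),13),
      ("tray",(x>380)&(x<640)&(y>190)&(y<450)&(z>16),24),
      ("fence",reg&(z>50)&(y<90),62),("pedal",reg&(y>80)&(z>24),45),("bed",reg&(y<90)&(z>12),20)]:
        print(n,nm,"medz",np.nanmedian(z[m]).round(1))
        for r in rect(c,m,zz): print("   ",*r)
E
```

```text
(283, 215) [ 14 132 157] [530.   3.  26.]
(315, 225) [ 19  95 156] [ 494. -105.   24.]
(290, 194) [ 13 136  88] [596. -24.  65.]
(329, 215) [ 18 109 129] [ 526. -154.   31.]
(355, 222) [ 13 115 124] [ 499. -240.   46.]
(384, 220) [ 13 114 127] [ 504. -338.   44.]
(283, 235) [ 13 116  81] [463.   5.   7.]
(251, 247) [ 9 64 56] [423. 109.  52.]
(400, 222) [ 21  67 176] [ 498. -399.   12.]
(302, 245) [ 20  84 169] [427. -60.  23.]
top strips medz 43.1
    [ 495.5 -237.8] [ 30.9 119.4] -0.118 [354. 223.]
    [ 505.8 -331.3] [ 31.2 120.3] -0.14 [382. 220.]
top board medz 14.8
    [ 501.4 -337. ] [134.7 243.5] 1.547 [380. 222.]
top tray medz 23.9
    [519.2 314.3] [159.8 232.1] 1.453 [192. 221.]
top fence medz 62.2
    [594.7 -28.8] [ 24.7 199. ] -1.482 [292. 195.]
top pedal medz 41.9
    [448.6 111.7] [ 60.8 107.6] 0.035 [250. 237.]
top bed medz 22.3
    [506.9 -36.3] [260.  265.3] 0.086 [297. 224.]
scene strips medz 41.2
    [ 494.4 -229.9] [ 40.8 124.8] -0.107 [357. 189.]
    [ 502.8 -322.8] [ 43.5 123.7] -0.129 [365. 175.]
scene board medz 16.9
    [ 506.9 -331.1] [142.7 250.8] 1.559 [364. 181.]
scene tray medz 21.8
    [516.6 318.5] [162.9 230.9] 1.453 [276. 293.]
scene fence medz 60.0
    [591.7 -20.7] [ 27.  209.6] -1.482 [309. 211.]
scene pedal medz 41.2
    [447.8 120.6] [ 62.4 107.3] 0.228 [323. 254.]
scene bed medz 21.2
    [508.3 -46.5] [248.  269.1] 0.081 [332. 224.]
```

```bash
python3 - <<'E'
from h import *
o=np.array([508.,-22.]);a=0.088;X=np.array([np.cos(a),np.sin(a)]);Y=np.array([-X[1],X[0]])
for n in("top","scene"):
    c,P,H=cam(n);col=cv2.GaussianBlur(c["color"],(0,0),.6).astype(np.float32)
    def samp(xs,ys,z):
        p=o+np.asarray(xs,float)[...,None]*X+np.asarray(ys,float)[...,None]*Y
        u,v=proj(c,np.concatenate([p,np.full(p.shape[:-1]+(1,),z)],-1))
        return cv2.remap(col,u.astype(np.float32),v.astype(np.float32),cv2.INTER_LINEAR)
    # slot: per lane darkness centroid
    for yl in(-68,0,68):
        xs=np.arange(-80,0,1.);g=samp(*np.meshgrid(xs,yl+np.arange(-15,16,3.)),20).mean(-1).mean(0)
        d=np.clip(np.median(g)-15-g,0,None);print(n,"slot y",yl,(xs*d).sum()/d.sum())
    # ribs: orange-ness red-blue over saturation
    for xl in(-100,20,):
        ys=np.arange(-145,120,1.);g=samp(*np.meshgrid(xl+np.arange(-20,21,4.),ys),26);s=((g[...,0]-g[...,2])/g[...,0]).mean(1)
        t=(np.percentile(s,20)+np.percentile(s,97))/2;b=s>t;e=np.flatnonzero(np.diff(b.astype(int)));print(n,"rib x",xl,ys[e])
    xs=np.arange(-60,110,2.);
    for yl in(-122,):
        g=samp(*np.meshgrid(xs,yl+np.arange(-6,7,2.)),30).mean(0);print(n,"clip profile",[(int(x),int(r[0]),int(r[2])) for x,r in zip(xs,g) if -10<x<60])
E
python3 - <<'E'
from h import *
import sys
for n,b in(("top",(205,225,315,345)),("scene",(175,195,325,350))):
    c,P,H=cam(n)
    r=cv2.resize(c["color"][b[0]-5:b[1]+5,b[2]-8:b[3]+5,::-1],None,fx=12,fy=12,interpolation=cv2.INTER_CUBIC);print(r.shape)
    cv2.imwrite(f"pics/clip_{n}.png",r)
a=[cv2.imread(f"pics/clip_{n}.png") for n in("top","scene")];h=min(i.shape[0] for i in a)
m=np.hstack([i[:h,:390] for i in a]);cv2.imwrite("pics/clip.png",m);print(m.shape)
E
```

```text
top slot y -68 -44.223920712906725
top slot y 0 -43.8655244551227
top slot y 68 -43.870947719269374
top rib x -100 [-114. -106.  -58.  -38.   10.   30.   77.   87.]
top rib x 20 [-114. -106.  -59.  -38.    9.   30.   77.   86.]
top clip profile [(-8, 147, 93), (-6, 137, 86), (-4, 127, 79), (-2, 119, 74), (0, 116, 71), (2, 119, 72), (4, 127, 76), (6, 130, 80), (8, 136, 84), (10, 146, 88), (12, 152, 93), (14, 157, 98), (16, 159, 101), (18, 159, 102), (20, 159, 102), (22, 158, 102), (24, 158, 101), (26, 159, 102), (28, 161, 104), (30, 163, 105), (32, 164, 107), (34, 166, 108), (36, 167, 109), (38, 167, 108), (40, 166, 108), (42, 165, 107), (44, 164, 106), (46, 163, 105), (48, 164, 107), (50, 167, 110), (52, 170, 112), (54, 171, 113), (56, 171, 113), (58, 171, 112)]
scene slot y -68 -45.977601757465884
scene slot y 0 -46.192811970594505
scene slot y 68 -45.76923678956428
scene rib x -100 [-113. -105.  -58.  -36.   10.   32.   78.   88.]
scene rib x 20 [-113. -105.  -59.  -36.    9.   32.   77.   88.]
scene clip profile [(-8, 133, 72), (-6, 123, 66), (-4, 117, 61), (-2, 114, 57), (0, 113, 55), (2, 115, 55), (4, 119, 57), (6, 126, 62), (8, 137, 70), (10, 150, 78), (12, 162, 86), (14, 171, 92), (16, 177, 97), (18, 182, 99), (20, 184, 101), (22, 186, 102), (24, 187, 103), (26, 188, 104), (28, 190, 105), (30, 192, 106), (32, 193, 106), (34, 193, 106), (36, 192, 106), (38, 190, 105), (40, 190, 105), (42, 190, 105), (44, 191, 105), (46, 193, 106), (48, 196, 108), (50, 198, 109), (52, 199, 111), (54, 200, 111), (56, 201, 112), (58, 202, 112)]
(360, 516, 3)
(360, 456, 3)
(360, 780, 3)
```

View pics/clip.png

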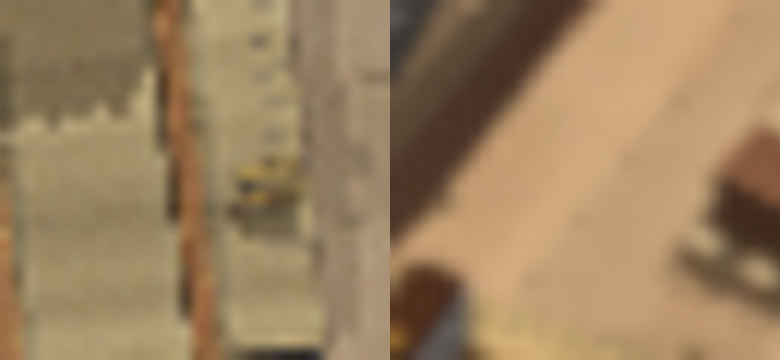

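The top crop shows the brass clip as two bright bars at rows 165 and 200, with the dark line between them at about (265,183), which is full-image (328.6,214.8). The scene crop missed the clip, so I'll project the point to find it there and view it.

```bash
cat >> h.py <<'E'
A=0.088;O=np.array([509.2,-35.6]);JX=np.array([np.cos(A),np.sin(A)]);JY=np.array([-JX[1],JX[0]])
def toj(p): d=np.asarray(p)[...,:2]-O; return np.stack([d@JX,d@JY],-1)
def fromj(x,y): return O+x*JX+y*JY
E
python3 - <<'E'
from h import *
t,Pt,Ht=cam("top");s,Ps,Hs=cam("scene")
p=ray(t,328.6,214.8,30.);print(p,toj(p))
u,v=proj(s,p);print(u,v)
# fence edges per view in jig coords
for c,P,n in((t,Pt,"top"),(s,Ps,"scene")):
    m=(P[...,2]>56)&(abs(P[...,0]-600)<50)&(abs(P[...,1]+35)<130);q=toj(P[m]);print(n,"fence",np.percentile(q,[2,50,98],axis=0).round(1).tolist())
u0,v0=int(u)-16,int(v)-15;f=12
a=cv2.resize(s["color"][v0:v0+30,u0:u0+32,::-1],None,fx=f,fy=f,interpolation=cv2.INTER_CUBIC)
# rectified jig-plane z=30 views (for reading only), 4px/mm
def rec(c):
    xs=np.arange(110,-30,-.5);ys=np.arange(-85,-145,-.5);Y,X=np.meshgrid(ys,xs);w=O+X[...,None]*JX+Y[...,None]*JY
    uu,vv=proj(c,np.concatenate([w,np.full(X.shape+(1,),30.)],-1))
    return cv2.resize(cv2.remap(c["color"],uu.astype(np.float32),vv.astype(np.float32),cv2.INTER_CUBIC)[...,::-1],None,fx=1.5,fy=1.5)
r=[rec(t),rec(s)];H=max(a.shape[0],r[0].shape[0]);pad=lambda i:cv2.copyMakeBorder(i,0,H-i.shape[0],0,5,0)
cv2.imwrite("pics/clip2.png",np.hstack([pad(a),*map(pad,r)]));print(u0,v0,a.shape,r[0].shape)
E
```

```text
[ 526.88275504 -152.42276421   30.        ] [   7.34719177 -117.92479313]
340.6379549218009 200.49065854236375
top fence [[75.0, -96.4], [86.2, 0.0], [97.8, 94.8]]
scene fence [[75.1, -92.2], [85.8, 7.0], [98.1, 97.2]]
324 185 (360, 384, 3) (420, 180, 3)
```

View pics/clip2.png

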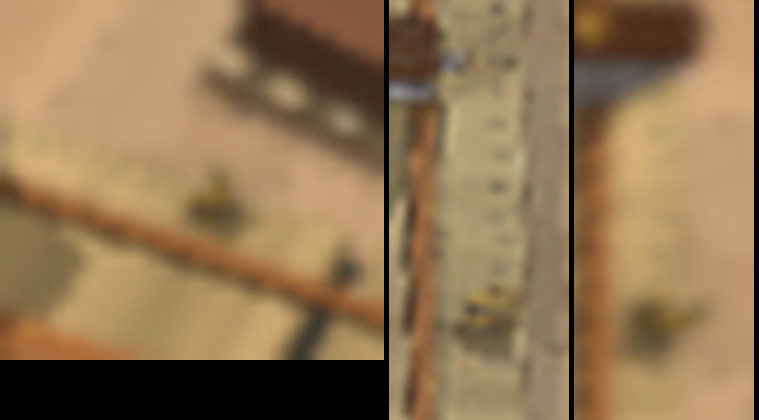

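The clip line is at jig x ≈ 7.5 and the fence at ≈ 86, both from the top camera, so the travel is about 78 mm. The jig origin is (509.2, −35.6) with yaw 0.088. The slot in both views and the strip heights (43 mm) agree with the text. Now I'll move behind the fence.

```bash
python3 -m creep '0 0 0 0 0 0.0485; 0 0 0 0 0 0.0485; 0.94 -0.925 0 0 0 0; 0.94 -0.925 0 0 0 0; 0.94 -0.925 0 0 0 0; 0.94 -0.925 0 0 0 0; 0.94 -0.925 0 0 0 0; 0.94 -0.925 0 0 0 0; 0.94 -0.925 0 0 0 0; 0.94 -0.925 0 0 0 0; 0.94 -0.925 0 0 0 0; 0.94 -0.925 0 0 0 0; 0.94 -0.925 0 0 0 0; 0.94 -0.925 0 0 0 0; 0 0 0 0 0 0; 0 0 0 0 0 0' 1 20
```

```text
clock: 2.5
eef_pos: [620.6, -26.4, 205.2]
eef_rot: [3.142, 0.001, 0.088]
wrist_force: [-0.5, 0.3, -0.8]
finger_gap: 0.6
finger_force: 0.0
```

```bash
python3 -m creep '0 0 0.83 0 0 0; 0 0 0.83 0 0 0; 0 0 0.83 0 0 0; 0 0 0.83 0 0 0; 0 0 0.78 0 0 0; 0 0 0 0 0 0; 0 0 0 0 0 0' && python3 -m creep '-0.12 0 0 0 0 0; -0.12 0 0 0 0 0; -0.12 0 0 0 0 0; -0.12 0 0 0 0 0; -0.12 0 0 0 0 0; -0.12 0 0 0 0 0; -0.12 0 0 0 0 0; -0.12 0 0 0 0 0; -0.12 0 0 0 0 0; -0.12 0 0 0 0 0; -0.12 0 0 0 0 0; -0.12 0 0 0 0 0; -0.12 0 0 0 0 0; -0.12 0 0 0 0 0; -0.12 0 0 0 0 0; 0 0 0 0 0 0'
python3 - <<'E'
from h import *
s=manip.read_state();print(toj(np.array(s["eef_pos"])))
c,P,H=cam("top");np.savez("c1",**c)
m=(P[...,2]>55)&(P[...,2]<67);q=toj(P)
m&=(abs(q[...,1])<105)&(q[...,0]>0)&(q[...,0]<110)&(abs(q[...,1])>30);print(np.percentile(q[m],[2,50,98],axis=0).round(1),np.median(P[m][:,2]))
E
```

```text
clock: 3.38
eef_pos: [621.3, -26.8, 43.1]
eef_rot: [3.141, -0.002, 0.087]
wrist_force: [0.2, -0.7, -0.2]
finger_gap: 0.5
finger_force: 0.0
clock: 5.38
eef_pos: [551.1, -32.8, 43.3]
eef_rot: [3.14, -0.006, 0.088]
wrist_force: [10.3, -1.1, -4.4]
finger_gap: 0.4
finger_force: 5.0
[41.95418779 -0.88659458]
[[  7.5 -99.1]
 [ 13.1 -71.6]
 [ 26.3 -48. ]] 62.200448699736626
```

```bash
python3 - <<'E'
from h import *
c=dict(np.load("c1.npz"));c2,P,H=cam("top")
def rec(z):
    xs=np.arange(90,-30,-.5);ys=np.arange(-50,-140,-.5);Y,X=np.meshgrid(ys,xs);w=O+X[...,None]*JX+Y[...,None]*JY
    uu,vv=proj(c,np.concatenate([w,np.full(X.shape+(1,),float(z))],-1))
    return cv2.resize(cv2.remap(c["color"],uu.astype(np.float32),vv.astype(np.float32),cv2.INTER_CUBIC)[...,::-1],None,fx=2,fy=2)
cv2.imwrite("pics/f1.png",np.hstack([rec(30),rec(62)]))
q=toj(P)
for y in(-65,-75,-85,-95):
    m=(abs(q[...,1]-y)<5)&(q[...,0]>-10)&(q[...,0]<60)&(P[...,2]>45);print(y,np.c_[q[m][:,0],P[m][:,2]].round(0).tolist()[:14])
E
```

```text
-65 [[59.0, 338.0], [56.0, 339.0], [57.0, 332.0], [53.0, 343.0], [54.0, 335.0], [51.0, 336.0], [48.0, 340.0], [46.0, 335.0], [43.0, 337.0], [40.0, 336.0], [37.0, 342.0], [59.0, 188.0], [59.0, 185.0], [34.0, 341.0]]
-75 [[58.0, 185.0], [58.0, 188.0], [59.0, 178.0], [55.0, 184.0], [54.0, 188.0], [54.0, 185.0], [52.0, 186.0], [52.0, 184.0], [52.0, 183.0], [49.0, 184.0], [49.0, 182.0], [48.0, 187.0], [46.0, 184.0], [46.0, 183.0]]
-85 [[59.0, 188.0], [58.0, 183.0], [56.0, 188.0], [57.0, 180.0], [54.0, 188.0], [54.0, 185.0], [54.0, 184.0], [51.0, 185.0], [51.0, 185.0], [50.0, 185.0], [48.0, 185.0], [47.0, 192.0], [47.0, 185.0], [45.0, 189.0]]
-95 [[29.0, 63.0], [26.0, 67.0], [23.0, 62.0], [22.0, 62.0], [20.0, 65.0], [19.0, 62.0], [19.0, 62.0], [17.0, 59.0], [16.0, 66.0], [16.0, 64.0], [13.0, 63.0], [13.0, 65.0], [12.0, 66.0], [10.0, 63.0]]
```

View pics/f1.png

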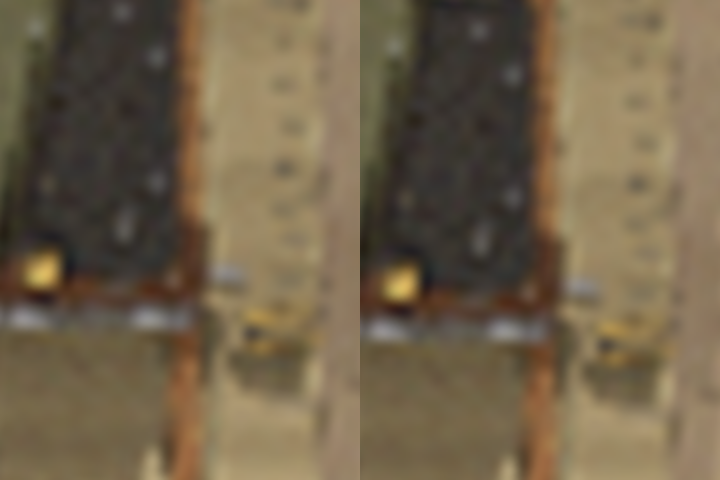

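The fence pointer is at row 275 and the clip line at row 332 (4 px/mm), so about 13 mm remain. I'll push 10 mm more and check again.

```bash
python3 -m creep '-0.05 0 0 0 0 0; -0.05 0 0 0 0 0; -0.05 0 0 0 0 0; -0.05 0 0 0 0 0; -0.05 0 0 0 0 0; 0 0 0 0 0 0; 0 0 0 0 0 0'
python3 - <<'E'
from h import *
c,P,H=cam("top");print(toj(np.array(manip.read_state()["eef_pos"])))
q=toj(P);m=(abs(q[...,1]+95)<5)&(q[...,0]>-20)&(q[...,0]<60)&(P[...,2]>50)&(P[...,2]<70);print(np.sort(q[m][:,0]).round(0))
xs=np.arange(45,-15,-.25);ys=np.arange(-85,-140,-.25);Y,X=np.meshgrid(ys,xs);w=O+X[...,None]*JX+Y[...,None]*JY
uu,vv=proj(c,np.concatenate([w,np.full(X.shape+(1,),30.)],-1))
cv2.imwrite("pics/f2.png",cv2.resize(cv2.remap(c["color"],uu.astype(np.float32),vv.astype(np.float32),cv2.INTER_CUBIC)[...,::-1],None,fx=2,fy=2))
E
```

```text
clock: 6.35
eef_pos: [541.5, -33.6, 43.4]
eef_rot: [3.14, -0.007, 0.088]
wrist_force: [10.9, 0.1, -4.6]
finger_gap: 0.8
finger_force: 6.1
[32.32531349 -0.89915936]
[-1. -0.  0.  2.  3.  3.  6.  6.  9.  9. 12. 13. 16. 16. 19. 19.]
```

View pics/f2.png

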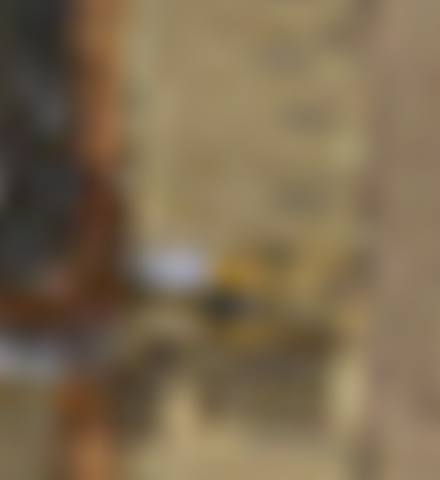

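The pointer is at row 268 and the line at about row 300 (8 px/mm), so about 3.7 mm remain. I'll push 3.4 mm, retreat, and lift clear.

```bash
python3 -m creep '-0.03 0 0 0 0 0; -0.03 0 0 0 0 0; -0.026 0 0 0 0 0; 0 0 0 0 0 0; 0 0 0 0 0 0' && python3 -m creep '0.15 0 0 0 0 0; 0.15 0 0 0 0 0; 0 0 -0.8 0 0 0; 0 0 -0.8 0 0 0; 0 0 -0.8 0 0 0; 0 0.9 -0.8 0 0 0; 0 0.9 0 0 0 0; 0 0.9 0 0 0 0; 0 0.9 0 0 0 0; 0 0.9 0 0 0 0; 0 0.9 0 0 0 0; 0 0 0 0 0 0' 0
python3 - <<'E'
from h import *
c,P,H=cam("top")
q=toj(P);m=(abs(q[...,1])<95)&(q[...,0]>-30)&(q[...,0]<60)&(P[...,2]>55)&(P[...,2]<68);print(np.percentile(q[m],[2,50,98],axis=0).round(1).tolist())
for n in("top","scene"):
    c1,P1,_=cam(n);qq=P1;m=(qq[...,0]>400)&(qq[...,0]<600)&(qq[...,1]<-200)&(qq[...,1]>-470)&(qq[...,2]>32)&(qq[...,2]<60);print(n,*rect(c1,m,43),sep="\n")
xs=np.arange(45,-15,-.25);ys=np.arange(-85,-140,-.25);Y,X=np.meshgrid(ys,xs);w=O+X[...,None]*JX+Y[...,None]*JY
uu,vv=proj(c,np.concatenate([w,np.full(X.shape+(1,),30.)],-1))
cv2.imwrite("pics/f3.png",cv2.resize(cv2.remap(c["color"],uu.astype(np.float32),vv.astype(np.float32),cv2.INTER_CUBIC)[...,::-1],None,fx=2,fy=2))
E
```

```text
clock: 7.02
eef_pos: [538.2, -33.9, 43.4]
eef_rot: [3.14, -0.007, 0.088]
wrist_force: [12.9, -0.3, -4.2]
finger_gap: 0.6
finger_force: 6.5
clock: 8.52
eef_pos: [566.5, -249.6, 169.2]
eef_rot: [-3.141, 0.0, 0.086]
wrist_force: [0.3, 0.6, 0.2]
finger_gap: 94.0
finger_force: 0.0
[[-5.3, -91.1], [5.9, -0.7], [17.4, 90.2]]
top
(array([ 476.2, -339.4]), array([25.3, 71.4]), -0.504, array([383., 228.]))
scene
(array([ 495.6, -230. ]), array([ 40.9, 122.4]), -0.107, array([357., 189.]))
(array([ 504.3, -323. ]), array([ 43.5, 120.6]), -0.129, array([365., 174.]))
```

View pics/f3.png

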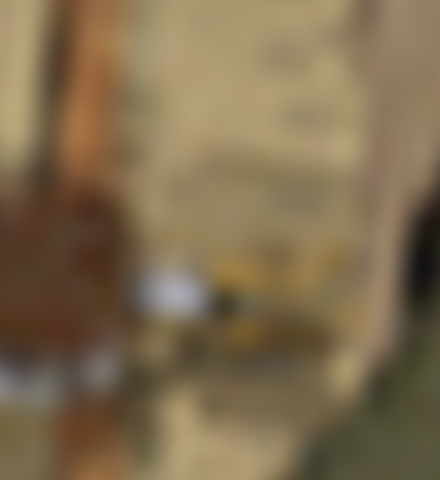

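The pointer (row 295) now stands practically at the line (row 302). The strips haven't moved. I'll go over strip 1.

```bash
python3 -m creep '-0.58 -0.15 0 0 0 0; -0.58 -0.15 0 0 0 0; -0.58 -0.15 0 0 0 0; 0 0 0.5 0 0 0.033; 0 0 0.5 0 0 0.033; 0 0 0.5 0 0 0; 0 0 0.5 0 0 0; 0 0 0.5 0 0 0; 0 0 0 0 0 0'
```

```text
clock: 9.8
eef_pos: [495.4, -234.7, 68.6]
eef_rot: [-3.141, 0.002, -0.118]
wrist_force: [0.6, -0.8, -0.2]
finger_gap: 93.7
finger_force: 0.0
```

```bash
python3 - <<'E'
from h import *
c,P,H=cam("top");q=toj(P)
m=(abs(q[...,1])<95)&(q[...,0]>-30)&(q[...,0]<60)&(P[...,2]>55)&(P[...,2]<68);print(np.percentile(q[m],[2,50,98],axis=0).round(1).tolist())
for zz in(20,62): 
    print(np.round([np.mean(toj(ray(c,*np.meshgrid([0],[0]),zz*1.)))],1))
m=(q[...,1]<-105)&(q[...,1]>-135)&(q[...,0]>-8)&(q[...,0]<25);print("clip pts");print(np.c_[q[m],P[m][:,2],H[m][:,1],H[m][:,2]].round(0)[P[m][:,2]>26])
# brass colour: saturation mask
mm=(H[...,1]>125)&m&(P[...,2]>22);print("brass px",np.c_[np.argwhere(mm),q[mm].round(1),P[mm][:,2].round(0),H[mm]])
m=(P[...,0]>400)&(P[...,0]<600)&(P[...,1]<-200)&(P[...,1]>-470)&(P[...,2]>32)&(P[...,2]<52);print(*rect(c,m,43),sep="\n")
E
```

```text
[[-5.2, -91.2], [5.4, 1.1], [17.4, 91.4]]
[955.9]
[925.6]
clip pts
[[  16. -119.  207.   70.   73.]
 [  15. -122.  213.   32.   48.]
 [  15. -125.  212.   10.   52.]
 [  15. -128.  210.   24.   53.]
 [  15. -131.  211.   55.   60.]
 [  14. -134.  209.   51.   70.]
 [  13. -119.  207.    7.   38.]
 [  13. -121.  212.   36.   57.]
 [  13. -124.  208.   34.   53.]
 [  12. -128.  207.   46.   56.]
 [  12. -130.  210.   58.   53.]
 [  12. -134.  206.   18.   56.]
 [  10. -118.  208.    0.   44.]
 [   9. -121.  216.   38.   53.]
 [  10. -124.  208.   37.   62.]
 [  10. -127.  204.   26.   80.]
 [   9. -130.  211.   38.   60.]
 [   9. -133.  208.   49.   57.]
 [   7. -121.  212.   46.   55.]
 [   7. -124.  208.   41.   62.]
 [   6. -126.  212.   19.   94.]
 [   6. -130.  205.   31.   73.]
 [   6. -133.  209.   55.   56.]
 [  24. -118.   26.  100.  133.]
 [   4. -117.  212.   37.   48.]
 [   3. -120.  213.   57.   54.]
 [   4. -124.  204.   53.   58.]
 [   3. -126.  209.   53.   53.]
 [   3. -129.  210.   46.   55.]
 [   3. -132.  207.   31.   58.]
 [   2. -114.  206.   62.   62.]
 [   2. -1
[... 799 characters left out ...]
9.  144.  138.]
 [  10. -120.   29.  124.  123.]
 [  -7. -113.  209.   68.   71.]
 [  -8. -116.  207.   35.   59.]
 [   7. -105.   42.    8.  150.]
 [   7. -109.   40.    2.  122.]
 [   7. -112.   30.   95.   70.]
 [   7. -116.   34.  103.   89.]
 [   6. -119.   31.  106.   96.]
 [   4. -112.   31.  126.   87.]
 [   3. -115.   33.  150.  102.]
 [   3. -119.   31.  122.   88.]]
brass px [[ 214.   327.    10.4 -112.7   33.    20.   142.   138. ]
 [ 214.   328.    10.4 -116.3   29.    19.   144.   138. ]
 [ 216.   327.     3.8 -112.    31.    17.   126.    87. ]
 [ 216.   328.     3.3 -115.3   33.    19.   150.   102. ]]
(array([ 553. , -338.9]), array([24. , 30.6]), 1.527, array([384., 205.]))
```

Line and pointer share pixel row 215 in the top camera (both jig x ≈ 7), so the fence is set. Now I'll grasp strip 1.

```bash
python3 -m creep '0 0.075 0.3 0 0 0; 0 0 0.3 0 0 0; 0 0 0.3 0 0 0; 0 0 0.24 0 0 0; 0 0 0 0 0 0' && python3 -m creep '0 0 0 0 0 0; 0 0 0 0 0 0; 0 0 0 0 0 0; 0 0 0 0 0 0; 0 0 0 0 0 0; 0 0 0 0 0 0' 1 30 && python3 -m creep '0 0 -0.4 0 0 0; 0 0 -0.5 0 0 0; 0 0 -0.5 0 0 0; 0 0 -0.5 0 0 0; 0 0 -0.5 0 0 0; 0 0 0 0 0 0'
```

```text
clock: 10.48
eef_pos: [495.1, -238.7, 23.0]
eef_rot: [-3.141, 0.001, -0.119]
wrist_force: [0.0, 0.7, 0.3]
finger_gap: 94.0
finger_force: 0.0
clock: 11.22
eef_pos: [495.5, -238.9, 23.9]
eef_rot: [-3.142, 0.0, -0.119]
wrist_force: [-0.2, -0.1, -0.1]
finger_gap: 37.5
finger_force: 0.0
clock: 11.98
eef_pos: [496.2, -239.3, 121.9]
eef_rot: [3.14, -0.003, -0.119]
wrist_force: [0.1, 0.6, -1.6]
finger_gap: 29.9
finger_force: 30.0
```

```bash
python3 -m creep '-0.405 -0.77 0 0 0 0; -0.405 -0.77 0 0 0 0; -0.405 -0.77 0 0 0 0; -0.405 -0.77 0 0 0 0; 0 0 0 0 0 -0.033; 0 0 0 0 0 -0.033; 0 0 0 0 0 0; 0 0 0 0 0 0'
python3 - <<'E'
from h import *
c,P,H=cam("scene");t,Pt,Ht=cam("top");s=manip.read_state();e=np.array(s["eef_pos"]);print(e,toj(e),s["finger_gap"])
for n,p,h in(("s",P,H),("t",Pt,Ht)):
    q=toj(p)-toj(e);ch=(h[...,0]<16)|(h[...,0]>172);m=(abs(q[...,0])<85)&(abs(q[...,1])<24)&(p[...,2]>75)&(p[...,2]<175)&ch&(h[...,1]>90)
    print(n,m.sum(),np.percentile(np.c_[q[m],p[m][:,2]],[2,10,50,90,98],axis=0).round(1).tolist() if m.sum() else "")
u,v=proj(c,e);u=int(u);v=int(v)
cv2.imwrite("pics/g1.png",cv2.resize(c["color"][v-60:v+60,u-70:u+70,::-1],None,fx=4,fy=4,interpolation=cv2.INTER_CUBIC));print(u,v)
E
```

```text
clock: 12.98
eef_pos: [445.7, -108.9, 119.6]
eef_rot: [-3.141, 0.0, 0.086]
wrist_force: [-0.5, -1.1, -1.1]
finger_gap: 29.9
finger_force: 30.0
[ 445.72126051 -108.95550935  119.69561153] [-69.68006482 -67.49273803] 29.781064914756577
s 256 [[-57.5, -13.7, 101.3], [-51.8, -3.7, 106.1], [-14.6, 12.8, 124.0], [49.8, 17.4, 129.9], [58.4, 19.3, 131.8]]
t 51 [[-55.6, -13.1, 124.1], [-52.5, -10.7, 125.2], [-44.9, 0.8, 128.8], [-38.0, 11.2, 132.8], [-34.5, 13.9, 135.5]]
355 199
```

View pics/g1.png

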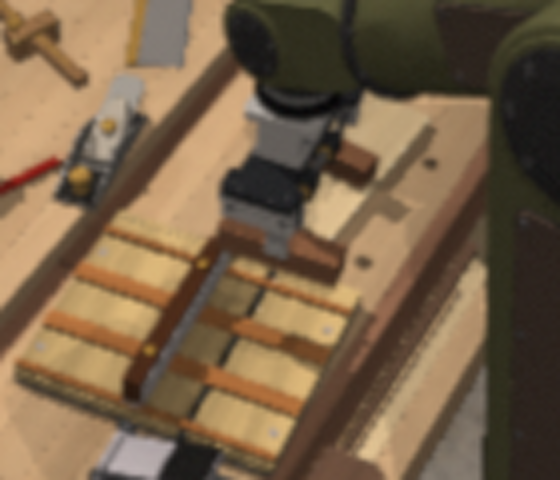

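The strip is held level and centred lengthwise, above the right lane. Its top is at z ≈ 130, so it is gripped high: the strip bottom is about 20 mm below the TCP. I'll lower it gently.

```bash
python3 -m creep '0 0 0.45 0 0 0; 0 0 0.45 0 0 0; 0 0 0.45 0 0 0; 0 0 0.4 0 0 0; 0 0 0.05 0 0 0; 0 0 0.05 0 0 0; 0 0 0 0 0 0; 0 0 0 0 0 0'; python3 -m creep '0 0 0.04 0 0 0; 0 0 0.04 0 0 0; 0 0 0 0 0 0'
```

```text
clock: 14.08
eef_pos: [446.0, -109.0, 46.3]
eef_rot: [3.141, -0.001, 0.088]
wrist_force: [0.4, 1.2, -1.0]
finger_gap: 29.8
finger_force: 30.0
clock: 14.45
eef_pos: [445.7, -108.9, 42.5]
eef_rot: [-3.141, 0.0, 0.088]
wrist_force: [0.4, 0.7, -0.2]
finger_gap: 29.5
finger_force: 30.0
```

```bash
python3 -m creep '0 0 0.03 0 0 0; 0 0 0.03 0 0 0; 0 0 0 0 0 0'; python3 -m creep '0.04 0 0 0 0 0; 0.04 0 0 0 0 0; 0.04 0 0 0 0 0; 0 0 0 0 0 0'
```

```text
clock: 14.82
eef_pos: [446.0, -108.7, 41.3]
eef_rot: [-3.141, -0.001, 0.088]
wrist_force: [-6.8, 5.1, 17.9]
finger_gap: 29.6
finger_force: 30.0
clock: 15.32
eef_pos: [450.2, -108.8, 41.2]
eef_rot: [3.141, 0.001, 0.088]
wrist_force: [-12.4, -0.9, 19.8]
finger_gap: 29.4
finger_force: 30.0
```

```bash
python3 -m creep '0 0 -0.03 0 0 0; 0 0 0 0 0 0'; python3 -m creep '0.02 0 0 0 0 0; 0 0 0 0 0 0'; python3 - <<'E'
from h import *
c,P,H=cam("top");q=toj(P)
m=(q[...,1]<95)&(q[...,1]>-20)&(q[...,0]>-30)&(q[...,0]<60)&(P[...,2]>55)&(P[...,2]<68);print(np.percentile(q[m],[2,50,98],axis=0).round(1).tolist())
E
```

```text
clock: 15.58
eef_pos: [450.1, -108.5, 41.3]
eef_rot: [-3.141, 0.001, 0.088]
wrist_force: [-6.0, -1.8, 3.7]
finger_gap: 29.7
finger_force: 30.0
clock: 15.82
eef_pos: [450.2, -108.5, 41.3]
eef_rot: [-3.141, 0.003, 0.088]
wrist_force: [-12.7, -2.7, 8.5]
finger_gap: 29.6
finger_force: 30.0
[[-5.2, -14.6], [5.8, 38.3], [17.2, 92.4]]
```

```bash
python3 -m creep '0 0 0 0 0 0; 0 0 0 0 0 0; 0 0 0 0 0 0; 0 0 0 0 0 0' 0.45; python3 -m creep '0 0 -0.5 0 0 0; 0 0 -0.5 0 0 0; 0 0 -0.5 0 0 0; 0 0 -0.5 0 0 0; 0 0 0 0 0 0' ; python3 - <<'E'
from h import *
for n in("top","scene"):
    c,P,H=cam(n);m=(P[...,0]>400)&(P[...,0]<600)&(P[...,1]<-180)&(P[...,1]>-470)&(P[...,2]>32)&(P[...,2]<52);print(n,*rect(c,m,43),sep="\n")
    q=toj(P);m=(abs(q[...,1]+68)<24)&(q[...,0]<-15)&(q[...,0]>-140)&(P[...,2]>40)&(P[...,2]<60);print("S1",*rect(c,m,50))
E
```

```text
clock: 16.38
eef_pos: [451.5, -108.4, 41.4]
eef_rot: [3.142, -0.0, 0.088]
wrist_force: [-1.1, 0.1, -0.1]
finger_gap: 51.6
finger_force: 0.0
clock: 17.0
eef_pos: [452.0, -108.6, 122.4]
eef_rot: [3.141, -0.002, 0.088]
wrist_force: [-0.2, 0.5, -0.3]
finger_gap: 51.8
finger_force: 0.0
top
(array([ 505.6, -331.2]), array([ 31.4, 120.7]), -0.14, array([382., 220.]))
S1 (array([ 409.3, -112. ]), array([19.5, 35.1]), 1.27, array([318., 250.]))
scene
(array([ 470.5, -318.9]), array([37.9, 52.5]), -0.128, array([372., 178.]))
S1 (array([ 443.9, -101.9]), array([ 40.9, 110.3]), 0.077, array([355., 213.]))
```

```bash
python3 -m creep '0.106 0.7075 0 0 0 0; 0.106 0.7075 0 0 0 0; 0.106 0.7075 0 0 0 0; 0.106 0.7075 0 0 0 0; 0.106 0.7075 0 0 0 0; 0.106 0.7075 0 0 0 0; 0.106 0.7075 0 0 0 0; 0.106 0.7075 0 0 0 0; 0 0 0 0 0 0.0363; 0 0 0 0 0 0.0363; 0 0 0.5 0 0 0; 0 0 0.5 0 0 0; 0 0 0.3 0 0 0; 0 0 0 0 0 0' 0; python3 - <<'E'
from h import *
c,P,H=cam("scene");m=(P[...,0]>400)&(P[...,0]<600)&(P[...,1]<-180)&(P[...,1]>-470)&(P[...,2]>32)&(P[...,2]<47);print(*rect(c,m,43),sep="\n")
E
```

```text
clock: 18.85
eef_pos: [504.6, -330.6, 68.2]
eef_rot: [-3.141, 0.002, -0.14]
wrist_force: [-0.2, 0.4, -0.0]
finger_gap: 93.6
finger_force: 0.0
(array([ 484.2, -319.4]), array([40.3, 86.1]), -0.128, array([370., 177.]))
```

Descend and close, giving the fingers longer this time.

```bash
python3 -m creep '0 0 0.3 0 0 0; 0 0 0.3 0 0 0; 0 0 0.3 0 0 0; 0 0 0.24 0 0 0; 0 0 0 0 0 0' && python3 -m creep '0 0 0 0 0 0; 0 0 0 0 0 0; 0 0 0 0 0 0; 0 0 0 0 0 0; 0 0 0 0 0 0; 0 0 0 0 0 0; 0 0 0 0 0 0; 0 0 0 0 0 0; 0 0 0 0 0 0' 1 30 && python3 -m creep '0 0 -0.4 0 0 0; 0 0 -0.5 0 0 0; 0 0 -0.5 0 0 0; 0 0 -0.5 0 0 0; 0 0 -0.5 0 0 0; 0 0 0 0 0 0'
```

```text
clock: 19.52
eef_pos: [504.8, -330.7, 22.9]
eef_rot: [-3.141, 0.001, -0.14]
wrist_force: [-0.2, 1.2, 0.5]
finger_gap: 93.8
finger_force: 0.0
clock: 20.65
eef_pos: [505.1, -331.0, 23.9]
eef_rot: [3.142, -0.0, -0.14]
wrist_force: [-0.6, 0.4, 0.4]
finger_gap: 29.7
finger_force: 30.0
clock: 21.4
eef_pos: [505.8, -331.5, 122.6]
eef_rot: [3.14, -0.004, -0.14]
wrist_force: [0.6, -0.2, -1.9]
finger_gap: 29.8
finger_force: 30.0
```

```bash
python3 -m creep '-0.3316 -0.8675 0 0 0 0; -0.3316 -0.8675 0 0 0 0; -0.3316 -0.8675 0 0 0 0; -0.3316 -0.8675 0 0 0 0; -0.3316 -0.8675 0 0 0 0; -0.3316 -0.8675 0 0 0 0; -0.3316 -0.8675 0 0 0 0; -0.3316 -0.8675 0 0 0 0; 0 0 0 0 0 -0.0363; 0 0 0 0 0 -0.0363; 0 0 0 0 0 0; 0 0 0 0 0 0'
python3 - <<'E'
from h import *
s=manip.read_state();e=np.array(s["eef_pos"]);print(e,toj(e),s["finger_gap"])
for n in("scene","top"):
    c,p,h=cam(n)
    q=toj(p)-toj(e);ch=(h[...,0]<16)|(h[...,0]>172);m=(abs(q[...,0])<85)&(abs(q[...,1])<24)&(p[...,2]>75)&(p[...,2]<175)&ch&(h[...,1]>90)
    print(n,m.sum(),np.percentile(np.c_[q[m],p[m][:,2]],[2,10,50,90,98],axis=0).round(1).tolist() if m.sum() else "")
    q=toj(p);m=(abs(q[...,1]+68)<26)&(q[...,0]<-12)&(q[...,0]>-140)&(p[...,2]>40)&(p[...,2]<60);r=rect(c,m,50);print("S1",r)
E
```

```text
clock: 22.9
eef_pos: [438.7, -41.3, 119.7]
eef_rot: [-3.142, 0.0, 0.085]
wrist_force: [-0.5, 1.0, -0.9]
finger_gap: 29.8
finger_force: 30.0
[438.65182085 -41.30169841 119.74240768] [-70.77629495   0.52059442] 29.759618110802766
scene 237 [[-58.1, -12.6, 107.6], [-54.7, -7.5, 112.4], [-24.4, 12.9, 130.9], [43.3, 17.4, 139.6], [59.0, 19.4, 141.9]]
S1 []
top 70 [[-55.9, -13.8, 135.2], [-54.0, -11.9, 136.5], [-44.6, -1.1, 140.1], [57.9, 10.4, 143.5], [59.9, 12.7, 144.4]]
S1 [(array([ 403.3, -112.8]), array([23.1, 26.6]), 1.547, array([318., 252.]))]
```

```bash
python3 -m creep '0 0 0.5 0 0 0; 0 0 0.5 0 0 0; 0 0 0.5 0 0 0; 0 0 0.4 0 0 0; 0 0 0.1 0 0 0; 0 0 0.08 0 0 0; 0 0 0 0 0 0; 0 0 0 0 0 0'; python3 -m creep '0 0 0.04 0 0 0; 0 0 0.03 0 0 0; 0 0 0 0 0 0'
```

```text
clock: 24.0
eef_pos: [439.0, -41.3, 37.1]
eef_rot: [3.141, -0.001, 0.088]
wrist_force: [-0.1, -0.0, -0.9]
finger_gap: 29.6
finger_force: 30.0
clock: 24.38
eef_pos: [438.7, -41.3, 33.7]
eef_rot: [-3.142, 0.0, 0.088]
wrist_force: [-0.3, 0.1, -0.8]
finger_gap: 29.9
finger_force: 30.0
```

```bash
python3 -m creep '0 0 0.03 0 0 0; 0 0 0.025 0 0 0; 0 0 0 0 0 0'; python3 -m creep '0.04 0 0 0 0 0; 0.04 0 0 0 0 0; 0.03 0 0 0 0 0; 0 0 0 0 0 0'
```

```text
clock: 24.75
eef_pos: [438.7, -41.2, 31.6]
eef_rot: [-3.142, 0.0, 0.088]
wrist_force: [0.4, 0.1, -0.9]
finger_gap: 30.0
finger_force: 30.0
clock: 25.25
eef_pos: [443.2, -40.9, 31.6]
eef_rot: [3.142, -0.0, 0.088]
wrist_force: [-0.1, 0.3, -1.4]
finger_gap: 29.8
finger_force: 30.0
```

```bash
python3 -m creep '0 0 0.025 0 0 0; 0 0 0 0 0 0'; python3 -m creep '0.025 0 0 0 0 0; 0.02 0 0 0 0 0; 0 0 0 0 0 0'
```

```text
clock: 25.5
eef_pos: [443.2, -40.9, 31.0]
eef_rot: [3.142, -0.0, 0.088]
wrist_force: [-2.7, -0.1, 5.6]
finger_gap: 29.7
finger_force: 30.0
clock: 25.88
eef_pos: [444.1, -40.8, 31.0]
eef_rot: [-3.142, 0.002, 0.088]
wrist_force: [-10.7, -1.3, 12.2]
finger_gap: 30.0
finger_force: 30.0
```

```bash
python3 -m creep '0 0 0 0 0 0; 0 0 0 0 0 0; 0 0 0 0 0 0; 0 0 0 0 0 0' 0.45; python3 -m creep '0 0 -0.3 0 0 0; 0 0 -0.5 0 0 0; 0 0 -0.5 0 0 0; 0 0 -0.5 0 0 0; 0 0 -0.5 0 0 0; 0 -0.76 0 0 0 0; 0 -0.76 0 0 0 0; 0 -0.76 0 0 0 0; 0 -0.76 0 0 0 0; 0 -0.76 0 0 0 0; 0 0 0 0 0 0; 0 0 0 0 0 0' 
python3 - <<'E'
from h import *
for n in("top","scene"):
    c,P,H=cam(n);q=toj(P)
    m=(abs(q[...,1])<95)&(q[...,0]>-30)&(q[...,0]<60)&(P[...,2]>55)&(P[...,2]<68);print(n,"fence",np.percentile(q[m],[2,50,98],axis=0).round(1).tolist())
    for y in(-68,0):
        m=(abs(q[...,1]-y)<24)&(q[...,0]<-8)&(q[...,0]>-140)&(P[...,2]>40)&(P[...,2]<54);r=rect(c,m,50);print(y,[(toj(a[0]),a[1],a[2]) for a in r])
    m=(abs(q[...,1]-153)<18)&(abs(q[...,0]+79)<14)&(P[...,2]<70);print("pad",np.nanmedian(P[m],axis=0))
    if n=="top": cv2.imwrite("pics/j1.png",cv2.resize(c["color"][170:270,230:430,::-1],None,fx=4,fy=4,interpolation=cv2.INTER_CUBIC))
E
```

```text
clock: 26.38
eef_pos: [445.0, -40.7, 30.6]
eef_rot: [-3.142, -0.0, 0.088]
wrist_force: [-0.2, -0.0, 0.0]
finger_gap: 51.7
finger_force: 0.0
clock: 27.88
eef_pos: [431.7, 110.3, 123.1]
eef_rot: [3.142, -0.0, 0.088]
wrist_force: [-0.3, -0.9, -0.7]
finger_gap: 51.9
finger_force: 0.0
top fence [[-5.8, -91.4], [5.7, -1.5], [17.3, 90.7]]
-68 [(array([-66.18354185, -67.44433844]), array([ 29.8, 115.9]), 0.081)]
0 [(array([-66.13716403,   0.21338727]), array([ 30.1, 115.7]), 0.088)]
pad [nan nan nan]
  return np.nanmean(a, axis, out=out, keepdims=keepdims)
Traceback (most recent call last):
IndexError: index -1 is out of bounds for axis 0 with size 0
```

View pics/j1.png

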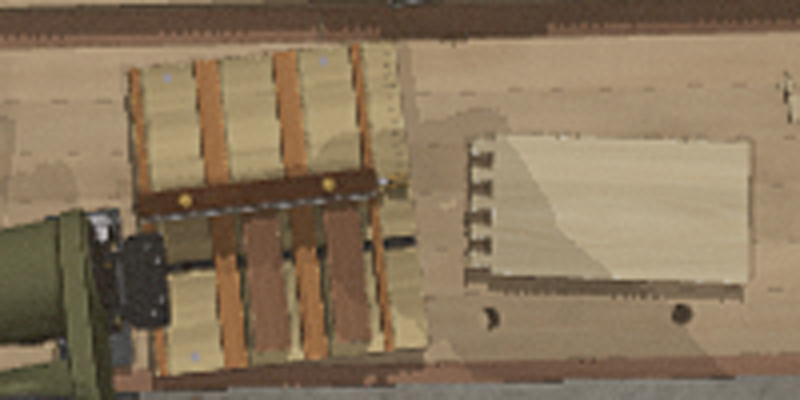

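Both strips lie in the middle (265,285) and right (347,278) lanes, flush to the fence, and the board (620,210) is empty. Now the pedal.

```bash
python3 -m creep '-0.367 0 0 0 0 0; 0 0 0 0 0 0; 0 0 0.4 0 0 0; 0 0 0.4 0 0 0; 0 0 0.4 0 0 0; 0 0 0.375 0 0 0; 0 0 0 0 0 0' 1 20; python3 -m creep '0 0 0.15 0 0 0; 0 0 0.15 0 0 0; 0 0 0.15 0 0 0; 0 0 0 0 0 0'
```

```text
clock: 28.85
eef_pos: [416.4, 109.3, 58.9]
eef_rot: [3.141, 0.002, 0.088]
wrist_force: [-0.2, 0.0, 0.3]
finger_gap: 0.4
finger_force: 0.0
clock: 29.35
eef_pos: [416.9, 109.4, 41.5]
eef_rot: [-3.142, 0.0, 0.088]
wrist_force: [-1.9, -0.1, 5.8]
finger_gap: 0.5
finger_force: 2.6
```

```bash
python3 -m creep '0 0 0.1 0 0 0; 0 0 0.1 0 0 0; 0 0 0.08 0 0 0; 0 0 0.04 0 0 0; 0 0 0 0 0 0'; python3 -m creep '0 0 0.03 0 0 0; 0 0 0 0 0 0'
```

```text
clock: 29.98
eef_pos: [416.4, 109.4, 28.9]
eef_rot: [3.142, 0.001, 0.088]
wrist_force: [-5.3, -1.4, 9.2]
finger_gap: 0.5
finger_force: 4.5
clock: 30.22
eef_pos: [416.5, 109.4, 28.3]
eef_rot: [3.142, 0.001, 0.088]
wrist_force: [-10.8, -1.8, 20.0]
finger_gap: 0.2
finger_force: 10.2
```

The force has jumped to 20 N, so the pedal is on its stop. I'll hold, then release.

```bash
python3 -m creep '0 0 0.015 0 0 0; 0 0 0 0 0 0; 0 0 0 0 0 0; 0 0 0 0 0 0; 0 0 0 0 0 0; 0 0 0 0 0 0; 0 0 0 0 0 0; 0 0 0 0 0 0'; python3 -m creep '0 0 -0.15 0 0 0; 0 0 -0.15 0 0 0; 0 0 -0.2 0 0 0; 0 0 -0.2 0 0 0; 0 0 -0.5 0 0 0; 0 0 -0.5 0 0 0; 0 0 -0.5 0 0 0; 0.3 0 -0.4 0 0 0; 0.5 0 0 0 0 0; 0.7 0 0 0 0 0; 0.7 0 0 0 0 0; 0 0 0 0 0 0'
python3 - <<'E'
from h import *
for n in("top","scene"):
    c,P,H=cam(n);q=toj(P)
    m=(abs(q[...,1])<95)&(q[...,0]>-30)&(q[...,0]<60)&(P[...,2]>55)&(P[...,2]<68);print(n,"fence",np.percentile(q[m],[2,50,98],axis=0).round(1).tolist() if m.sum() else None)
    for y in(-68,0):
        m=(abs(q[...,1]-y)<24)&(q[...,0]<-8)&(q[...,0]>-140)&(P[...,2]>40)&(P[...,2]<54);r=rect(c,m,50);print(y,[(a[0],toj(a[0]),a[1],a[2]) for a in r])
    m=(abs(q[...,1]-153)<18)&(abs(q[...,0]+79)<14)&(P[...,2]<70);print("pad",np.median(P[m],axis=0) if m.sum() else None)
E
```

```text
clock: 31.22
eef_pos: [416.6, 109.4, 28.1]
eef_rot: [3.142, 0.001, 0.088]
wrist_force: [-14.4, -2.8, 27.2]
finger_gap: 0.5
finger_force: 13.9
clock: 32.72
eef_pos: [504.9, 117.1, 130.4]
eef_rot: [3.142, 0.002, 0.088]
wrist_force: [-1.4, -0.2, -0.2]
finger_gap: 0.4
finger_force: 0.0
top fence [[-5.6, -91.0], [6.0, -7.4], [17.4, 77.0]]
-68 [(array([ 449.2, -108.6]), array([-66.18354185, -67.44433844]), array([ 29.8, 115.9]), 0.081)]
0 [(array([424.5, -35.5]), array([-84.36346454,   7.54359666]), array([ 30. , 111.3]), 0.094)]
pad [423.64067416  92.94230726  23.66975518]
scene fence [[-5.3, -92.6], [5.5, 3.5], [18.2, 90.1]]
-68 [(array([ 447.6, -101.6]), array([-67.16214539, -60.33080661]), array([ 40.9, 116.6]), 0.077)]
0 [(array([424.1, -30.9]), array([-84.357639  ,  12.16095154]), array([ 35.7, 112. ]), 0.09)]
pad [414.74751433 111.74552536  46.7429154 ]
```

The middle strip was knocked to about jig (−88, +7.5), possibly before the press. I'll regrasp it, reseat it against the fence, and press again.

```bash
python3 -m creep '-0.47 0.725 0 0 0 0; -0.47 0.725 0 0 0 0; -0.47 0.725 0 0 0 0; -0.47 0.725 0 0 0 0; -0.47 0.725 0 0 0 0; 0 0 0 0 0 0; 0 0 0.4 0 0 0; 0 0 0.4 0 0 0; 0 0 0.4 0 0 0; 0 0 0.4 0 0 0; 0 0 0 0 0 0' 0.4; python3 - <<'E'
from h import *
e=np.array(manip.read_state()["eef_pos"]);print(e,toj(e))
c,P,H=cam("scene");q=toj(P)
m=(abs(q[...,1]-5)<26)&(q[...,0]<-8)&(q[...,0]>-170)&(P[...,2]>40)&(P[...,2]<54);print(np.percentile(q[m],[2,50,98],axis=0),[toj(r[0]) for r in rect(c,m,50)])
E
```

```text
clock: 34.2
eef_pos: [423.0, -34.8, 66.4]
eef_rot: [-3.141, 0.002, 0.089]
wrist_force: [0.1, -0.3, 0.4]
finger_gap: 56.2
finger_force: 0.0
[422.97688752 -34.76104509  66.40687609] [-85.8157392    8.41355316]
[[-146.58452883   -5.41115897]
 [-102.07450558   12.54692426]
 [ -30.80989902   25.65116792]] [array([-117.59321788,   12.08160205]), array([-48.62297039,  15.53340755])]
```

```bash
python3 -m creep '0 0 0.3 0 0 0; 0 0 0.3 0 0 0; 0 0 0.25 0 0 0; 0 0 0 0 0 0' && python3 -m creep '0 0 0 0 0 0; 0 0 0 0 0 0; 0 0 0 0 0 0; 0 0 0 0 0 0; 0 0 0 0 0 0; 0 0 0 0 0 0; 0 0 0 0 0 0' 1 30 && python3 -m creep '0 0 -0.06 0 0 0; 0 0.1 0 0 0 0; 0.1 0.1 0 0 0 0; 0.1 0 0 0 0 0; 0.1 0 0 0 0 0; 0.1 0 0 0 0 0; 0.05 0 0 0 0 0; 0 0 0 0 0 0'
```

```text
clock: 34.75
eef_pos: [423.2, -35.5, 32.2]
eef_rot: [-3.141, 0.002, 0.088]
wrist_force: [0.3, 0.4, 0.7]
finger_gap: 56.5
finger_force: 0.0
clock: 35.62
eef_pos: [423.9, -35.6, 33.3]
eef_rot: [3.141, -0.0, 0.088]
wrist_force: [-1.8, -0.1, 5.9]
finger_gap: 29.9
finger_force: 30.0
clock: 36.62
eef_pos: [442.4, -41.9, 35.4]
eef_rot: [-3.142, 0.0, 0.088]
wrist_force: [0.2, 0.4, -1.3]
finger_gap: 29.9
finger_force: 30.0
```

```bash
python3 -m creep '0 0 0.06 0 0 0; 0.04 0 0 0 0 0; 0.03 0 0 0 0 0; 0 0 0 0 0 0';python3 -m creep '0.025 0 0 0 0 0; 0.025 0 0 0 0 0; 0 0 0 0 0 0'
```

```text
clock: 37.12
eef_pos: [445.0, -41.7, 33.2]
eef_rot: [3.142, 0.0, 0.088]
wrist_force: [-2.5, -0.6, 3.9]
finger_gap: 29.5
finger_force: 30.0
clock: 37.5
eef_pos: [447.0, -41.6, 33.2]
eef_rot: [3.141, 0.0, 0.088]
wrist_force: [-2.7, -0.8, 5.0]
finger_gap: 29.4
finger_force: 30.0
```

```bash
python3 -m creep '0.025 0 0 0 0 0; 0.02 0 0 0 0 0; 0 0 0 0 0 0'; python3 - <<'E'
from h import *
c,P,H=cam("top");q=toj(P)
m=(abs(q[...,1])<22)&(q[...,0]>-30)&(P[...,2]>40)&(q[...,0]<-3)&(P[...,2]<54);print(np.sort(q[m][:,0])[-8:])
E
```

```text
clock: 37.88
eef_pos: [448.8, -41.4, 33.2]
eef_rot: [3.141, 0.0, 0.088]
wrist_force: [-3.0, -0.8, 6.4]
finger_gap: 29.7
finger_force: 30.0
[-7.58582429 -7.38081292]
```

```bash
python3 -m creep '0.025 0 0 0 0 0; 0.02 0 0 0 0 0; 0 0 0 0 0 0'
```

```text
clock: 38.3
eef_pos: [449.0, -41.4, 33.2]
eef_rot: [-3.141, 0.004, 0.088]
wrist_force: [-16.0, -2.3, 18.5]
finger_gap: 29.2
finger_force: 30.0
```

```bash
python3 -m creep '-0.02 0 -0.02 0 0 0; 0 0 0 0 0 0; 0 0 0 0 0 0; 0 0 0 0 0 0; 0 0 0 0 0 0' 0.45; python3 -m creep '0 0 -0.3 0 0 0; 0 0 -0.5 0 0 0; 0 0 -0.5 0 0 0; 0 0 -0.5 0 0 0; 0 0 -0.5 0 0 0; 0 -0.765 0 0 0 0; 0 -0.765 0 0 0 0; 0 -0.765 0 0 0 0; 0 -0.765 0 0 0 0; -0.47 -0.765 0 0 0 0; 0 0 0 0 0 0; 0 0 0 0 0 0'
cat > chk.py <<'E'
from h import *
c,P,H=cam("top");q=toj(P)
m=(abs(q[...,1])<95)&(q[...,0]>-30)&(q[...,0]<60)&(P[...,2]>55)&(P[...,2]<68);print("fence",np.percentile(q[m],[2,50,98],axis=0).round(1).tolist() if m.sum() else None)
for y in(-68,0):
    m=(abs(q[...,1]-y)<28)&(q[...,0]<-7)&(q[...,0]>-170)&(P[...,2]>40)&(P[...,2]<54);r=rect(c,m,50);print(y,[(a[0],toj(a[0]).round(1),a[1],a[2]) for a in r])
E
python3 chk.py
```

```text
clock: 38.92
eef_pos: [450.0, -41.3, 33.8]
eef_rot: [3.142, -0.0, 0.088]
wrist_force: [0.4, 0.9, -0.4]
finger_gap: 51.8
finger_force: 0.0
clock: 40.42
eef_pos: [418.2, 109.2, 126.4]
eef_rot: [3.142, -0.001, 0.088]
wrist_force: [0.2, -0.3, -0.5]
finger_gap: 51.8
finger_force: 0.0
fence [[-5.6, -91.1], [5.6, 0.7], [17.2, 90.0]]
-68 [(array([ 449.7, -108.5]), array([-65.7, -67.4]), array([ 30. , 116.9]), 0.081)]
0 [(array([444.1, -42. ]), array([-65.4,  -0.7]), array([ 29.8, 116.4]), 0.091)]
```

Both are seated and the fence hasn't moved. Pressing again.

```bash
python3 -m creep '0 0 0 0 0 0; 0 0 0.4 0 0 0; 0 0 0.4 0 0 0; 0 0 0.4 0 0 0; 0 0 0.4 0 0 0; 0 0 0.15 0 0 0; 0 0 0.15 0 0 0; 0 0 0.15 0 0 0; 0 0 0.15 0 0 0; 0 0 0.1 0 0 0; 0 0 0.08 0 0 0; 0 0 0 0 0 0' 1 20
```

```text
clock: 41.98
eef_pos: [417.5, 109.4, 30.7]
eef_rot: [3.142, 0.001, 0.088]
wrist_force: [-5.1, 0.0, 7.4]
finger_gap: 0.3
finger_force: 4.0
```

```bash
python3 -m creep '0 0 0.05 0 0 0; 0 0 0.03 0 0 0; 0 0 0.02 0 0 0; 0 0 0 0 0 0; 0 0 0 0 0 0; 0 0 0 0 0 0; 0 0 0 0 0 0; 0 0 0 0 0 0'; python3 chk.py; python3 -m creep '0 0 -0.15 0 0 0; 0 0 -0.15 0 0 0; 0 0 -0.2 0 0 0; 0 0 -0.2 0 0 0; 0 0 -0.5 0 0 0; 0 0 -0.5 0 0 0; 0 0 -0.5 0 0 0; 0 0 -0.4 0 0 0; 0 0 0 0 0 0'; python3 chk.py
```

```text
clock: 42.98
eef_pos: [417.5, 109.4, 28.0]
eef_rot: [3.142, 0.001, 0.088]
wrist_force: [-14.1, -2.4, 30.7]
finger_gap: 0.5
finger_force: 15.8
fence [[-8.1, -91.1], [5.9, 0.4], [17.1, 90.2]]
-68 [(array([ 450.1, -108.6]), array([-65.3, -67.5]), array([ 29.8, 116.9]), 0.081)]
0 [(array([443.9, -42. ]), array([-65.6,  -0.6]), array([ 29.8, 116.8]), 0.091)]
clock: 44.15
eef_pos: [417.8, 109.5, 131.2]
eef_rot: [-3.142, -0.001, 0.088]
wrist_force: [-0.5, 0.3, -0.6]
finger_gap: 0.5
finger_force: 0.0
fence [[-12.3, -91.1], [5.6, -0.7], [17.2, 90.4]]
-68 [(array([ 449.8, -108.6]), array([-65.6, -67.5]), array([ 29.8, 116.9]), 0.081)]
0 [(array([443.7, -42. ]), array([-65.8,  -0.6]), array([ 29.8, 116.4]), 0.091)]
```

The batch is marked with both strips seated. Now I'll take the middle strip to the tray.

```bash
python3 -m creep '0.064 0.766 0 0 0 0; 0.064 0.766 0 0 0 0; 0.064 0.766 0 0 0 0; 0.064 0.766 0 0 0 0; 0.064 0.766 0 0 0 0; 0 0 0 0 0 0; 0 0 0.5 0 0 0; 0 0 0.5 0 0 0; 0 0 0.5 0 0 0; 0 0 0 0 0 0; 0 0 0 0 0 0' 0.42; python3 chk.py
```

```text
clock: 45.58
eef_pos: [444.1, -41.6, 71.1]
eef_rot: [-3.142, -0.0, 0.088]
wrist_force: [-0.0, 0.1, 0.4]
finger_gap: 54.4
finger_force: 0.0
fence [[-5.1, -91.4], [6.9, -14.3], [17.2, 90.8]]
-68 [(array([ 406.6, -112.9]), array([-109.,  -68.]), array([26.6, 29.7]), -0.024), (array([ 501.8, -105.3]), array([-13.5, -68.8]), array([13.4, 26.8]), 1.547)]
0 []
```

```bash
python3 -m creep '0 0 0.33 0 0 0; 0 0 0.33 0 0 0; 0 0 0.31 0 0 0; 0 0 0 0 0 0' && python3 -m creep '0 0 0 0 0 0; 0 0 0 0 0 0; 0 0 0 0 0 0; 0 0 0 0 0 0; 0 0 0 0 0 0; 0 0 0 0 0 0; 0 0 0 0 0 0' 1 35 && python3 -m creep '0 0 -0.3 0 0 0; 0 0 -0.5 0 0 0; 0 0 -0.5 0 0 0; 0 0 -0.5 0 0 0; 0 0 -0.5 0 0 0; 0 0 -0.3 0 0 0; 0 0 0 0 0 0'
```

```text
clock: 46.12
eef_pos: [443.3, -41.9, 30.7]
eef_rot: [-3.141, 0.002, 0.088]
wrist_force: [0.1, -0.3, 0.3]
finger_gap: 54.7
finger_force: 0.0
clock: 47.0
eef_pos: [444.2, -42.0, 32.1]
eef_rot: [3.141, -0.001, 0.088]
wrist_force: [-0.8, -0.3, 6.5]
finger_gap: 29.6
finger_force: 35.0
clock: 47.88
eef_pos: [444.2, -42.0, 136.5]
eef_rot: [3.141, -0.001, 0.088]
wrist_force: [-0.6, -0.2, -1.2]
finger_gap: 29.7
finger_force: 35.0
```

```bash
python3 -m creep '0.242 -0.828 0 0 0 0; 0.242 -0.828 0 0 0 0; 0.242 -0.828 0 0 0 0; 0.242 -0.828 0 0 0 0; 0.242 -0.828 0 0 0 0; 0.242 -0.828 0 0 0 0; 0.242 -0.828 0 0 0 0; 0.242 -0.828 0 0 0 0; 0.242 -0.828 0 0 0 0; 0.242 -0.828 0 0 0 0; 0.242 -0.828 0 0 0 0; 0.242 -0.828 0 0 0 0; 0 0 0 0 0 0.033; 0 0 0 0 0 0.033; 0 0 0 0 0 0; 0 0 0 0 0 0'
python3 - <<'E'
from h import *
s=manip.read_state();e=np.array(s["eef_pos"]);print(e,s["finger_gap"])
c,p,h=cam("scene");d=(p-e)[...,:2];a=-.118;q=np.stack([d@[np.cos(a),np.sin(a)],d@[-np.sin(a),np.cos(a)]],-1)
ch=(h[...,0]<16)|(h[...,0]>172);m=(abs(q[...,0])<85)&(abs(q[...,1])<24)&(p[...,2]>75)&(p[...,2]<175)&ch&(h[...,1]>90)
print(m.sum(),np.percentile(np.c_[q[m],p[m][:,2]],[2,50,98],axis=0).round(1).tolist())
E
```

```text
clock: 49.88
eef_pos: [524.6, 364.0, 135.3]
eef_rot: [3.141, 0.001, -0.117]
wrist_force: [0.3, 0.4, -1.1]
finger_gap: 29.9
finger_force: 35.0
[524.59989638 363.97289065 135.33237672] 29.8709849370134
274 [[-58.9, -15.0, 125.7], [-32.4, 2.9, 150.8], [25.0, 16.1, 157.0]]
```

```bash
python3 -m creep '0 0 0.5 0 0 0; 0 0 0.5 0 0 0; 0 0 0.5 0 0 0; 0 0 0.5 0 0 0; 0 0 0.4 0 0 0; 0 0 0.3 0 0 0; 0 0 0.13 0 0 0; 0 0 0 0 0 0; 0 0 0 0 0 0'; python3 -m creep '0 0 0.04 0 0 0; 0 0 0.03 0 0 0; 0 0 0 0 0 0'
```

```text
clock: 51.05
eef_pos: [525.1, 364.3, 23.3]
eef_rot: [-3.141, -0.001, -0.119]
wrist_force: [-0.4, -0.0, -0.7]
finger_gap: 29.9
finger_force: 35.0
clock: 51.42
eef_pos: [524.7, 364.1, 19.8]
eef_rot: [3.142, 0.0, -0.119]
wrist_force: [0.4, -0.3, -0.6]
finger_gap: 29.5
finger_force: 35.0
```

```bash
python3 -m creep '0 0 0.03 0 0 0; 0 0 0.02 0 0 0; 0 0 0 0 0 0'; python3 -m creep '0 0 0 0 0 0; 0 0 0 0 0 0; 0 0 0 0 0 0; 0 0 0 0 0 0' 0.45; python3 -m creep '0 0 -0.3 0 0 0; 0 0 -0.5 0 0 0; 0 0 -0.5 0 0 0; 0 0 -0.5 0 0 0; 0 0 -0.5 0 0 0; 0 0 -0.5 0 0 0; 0 0 0 0 0 0'; python3 chk.py
```

```text
clock: 51.8
eef_pos: [524.8, 364.1, 18.2]
eef_rot: [-3.142, -0.0, -0.119]
wrist_force: [-2.2, -1.3, 4.5]
finger_gap: 29.7
finger_force: 35.0
clock: 52.3
eef_pos: [524.7, 364.1, 17.8]
eef_rot: [3.142, 0.0, -0.119]
wrist_force: [0.4, -0.4, 0.3]
finger_gap: 51.8
finger_force: 0.0
clock: 53.18
eef_pos: [525.3, 364.5, 131.9]
eef_rot: [-3.14, -0.002, -0.119]
wrist_force: [0.5, -0.7, -0.5]
finger_gap: 51.8
finger_force: 0.0
fence [[-5.5, -91.4], [5.8, -2.2], [17.4, 90.1]]
-68 [(array([ 449.8, -108.6]), array([-65.6, -67.5]), array([ 29.8, 116.9]), 0.081)]
0 []
```

```bash
python3 -m creep '-0.0336 0.855 0 0 0 0; -0.0336 0.855 0 0 0 0; -0.0336 0.855 0 0 0 0; -0.0336 0.855 0 0 0 0; -0.0336 0.855 0 0 0 0; -0.0336 0.855 0 0 0 0; -0.0336 0.855 0 0 0 0; -0.0336 0.855 0 0 0 0; -0.0336 0.855 0 0 0 0; -0.0336 0.855 0 0 0 0; -0.0336 0.855 0 0 0 0; -0.0336 0.855 0 0 0 0; -0.0336 0.855 0 0 0 0; -0.0336 0.855 0 0 0 0; 0 0 0 0 0 -0.0325; 0 0 0.5 0 0 -0.0325; 0 0 0.5 0 0 0; 0 0 0.5 0 0 0; 0 0 0 0 0 0; 0 0 0 0 0 0'
```

```text
clock: 55.72
eef_pos: [449.2, -109.1, 70.2]
eef_rot: [-3.142, -0.0, 0.085]
wrist_force: [0.6, -0.5, -0.7]
finger_gap: 51.8
finger_force: 0.0
```

```bash
python3 -m creep '0 0 0.33 0 0 0; 0 0 0.33 0 0 0; 0 0 0.28 0 0 0; 0 0 0 0 0 0' && python3 -m creep '0 0 0 0 0 0; 0 0 0 0 0 0; 0 0 0 0 0 0; 0 0 0 0 0 0; 0 0 0 0 0 0; 0 0 0 0 0 0; 0 0 0 0 0 0' 1 35 && python3 -m creep '0 0 -0.3 0 0 0; 0 0 -0.5 0 0 0; 0 0 -0.5 0 0 0; 0 0 -0.5 0 0 0; 0 0 -0.5 0 0 0; 0 0 -0.3 0 0 0; 0 0 0 0 0 0'
```

```text
clock: 56.22
eef_pos: [448.5, -108.9, 31.2]
eef_rot: [-3.141, 0.002, 0.085]
wrist_force: [0.0, 0.1, 0.5]
finger_gap: 51.4
finger_force: 0.0
clock: 57.1
eef_pos: [449.2, -109.1, 32.5]
eef_rot: [3.141, -0.0, 0.085]
wrist_force: [-0.8, 0.1, 6.1]
finger_gap: 29.4
finger_force: 35.0
clock: 57.98
eef_pos: [449.3, -109.1, 136.9]
eef_rot: [3.141, -0.001, 0.085]
wrist_force: [0.0, 1.6, -1.1]
finger_gap: 29.8
finger_force: 35.0
```

```bash
python3 -m creep '0.203 -0.785 0 0 0 0; 0.203 -0.785 0 0 0 0; 0.203 -0.785 0 0 0 0; 0.203 -0.785 0 0 0 0; 0.203 -0.785 0 0 0 0; 0.203 -0.785 0 0 0 0; 0.203 -0.785 0 0 0 0; 0.203 -0.785 0 0 0 0; 0.203 -0.785 0 0 0 0; 0.203 -0.785 0 0 0 0; 0.203 -0.785 0 0 0 0; 0.203 -0.785 0 0 0 0; 0 0 0 0 0 0.0323; 0 0 0 0 0 0.0323; 0 0 0 0 0 0; 0 0 0 0 0 0'
python3 - <<'E'
from h import *
s=manip.read_state();e=np.array(s["eef_pos"]);print(e,s["finger_gap"])
c,p,h=cam("scene");d=(p-e)[...,:2];a=-.118;q=np.stack([d@[np.cos(a),np.sin(a)],d@[-np.sin(a),np.cos(a)]],-1)
ch=(h[...,0]<16)|(h[...,0]>172);m=(abs(q[...,0])<85)&(abs(q[...,1])<24)&(p[...,2]>75)&(p[...,2]<175)&ch&(h[...,1]>90)
print(m.sum(),np.percentile(np.c_[q[m],p[m][:,2]],[2,50,98],axis=0).round(1).tolist())
for n in("top","scene"):
    c,p,h=cam(n);m=(p[...,0]>430)&(p[...,0]<610)&(p[...,1]>210)&(p[...,1]<430)&(p[...,2]>29)&(p[...,2]<45);print(n,*rect(c,m,36),sep="\n")
E
```

```text
clock: 59.98
eef_pos: [514.0, 274.5, 135.8]
eef_rot: [3.141, 0.001, -0.116]
wrist_force: [-0.3, 0.1, -1.3]
finger_gap: 29.6
finger_force: 35.0
[514.04876977 274.51031422 135.75448271] 29.628777882611583
252 [[-58.4, -14.5, 121.8], [-32.5, 3.2, 151.0], [7.0, 16.1, 157.5]]
top
scene
(array([525. , 366.5]), array([ 32.9, 118. ]), -0.119, array([266., 300.]))
```

```bash
python3 -m creep '0 0 0.5 0 0 0; 0 0 0.5 0 0 0; 0 0 0.5 0 0 0; 0 0 0.5 0 0 0; 0 0 0.4 0 0 0; 0 0 0.3 0 0 0; 0 0 0.15 0 0 0; 0 0 0 0 0 0; 0 0 0.03 0 0 0; 0 0 0.03 0 0 0; 0 0 0 0 0 0'
```

```text
clock: 61.5
eef_pos: [514.2, 274.7, 20.0]
eef_rot: [-3.142, -0.0, -0.118]
wrist_force: [-0.3, 0.3, -1.6]
finger_gap: 29.3
finger_force: 35.0
```

```bash
python3 -m creep '0 0 0.03 0 0 0; 0 0 0.02 0 0 0; 0 0 0 0 0 0'; python3 -m creep '0 0 0 0 0 0; 0 0 0 0 0 0; 0 0 0 0 0 0; 0 0 0 0 0 0' 0.45; python3 -m creep '0 0 -0.3 0 0 0; 0 0 -0.5 0 0 0; 0 0 -0.5 0 0 0; 0 0 -0.5 0 0 0; 0 0 -0.5 0 0 0; 0 0 -0.5 0 0 0; 0 0.9 -0.3 0 0 0; 0 0.9 0 0 0 0; 0 0.9 0 0 0 0; 0 0.9 0 0 0 0; 0 0.9 0 0 0 0; 0 0.9 0 0 0 0; 0 0.9 0 0 0 0; 0 0.9 0 0 0 0; 0 0.9 0 0 0 0; 0 0.9 0 0 0 0; 0 0.9 0 0 0 0; 0 0.9 0 0 0 0; 0 0 0 0 0 0'
python3 - <<'E'
from h import *
for n in("top","scene"):
    c,p,h=cam(n);m=(p[...,0]>430)&(p[...,0]<610)&(p[...,1]>210)&(p[...,1]<430)&(p[...,2]>29)&(p[...,2]<45);print(n,np.median(p[m][:,2]),*rect(c,m,36),sep="\n")
    if n=="top": cv2.imwrite("pics/end.png",c["color"][:,:,::-1])
E
python3 chk.py
```

```text
clock: 61.88
eef_pos: [514.3, 274.7, 18.6]
eef_rot: [-3.141, -0.0, -0.118]
wrist_force: [-3.7, -2.0, 7.9]
finger_gap: 29.8
finger_force: 35.0
clock: 62.38
eef_pos: [514.2, 274.7, 17.8]
eef_rot: [3.142, 0.0, -0.118]
wrist_force: [-0.0, -0.4, -0.4]
finger_gap: 51.8
finger_force: 0.0
clock: 64.75
eef_pos: [463.1, -156.0, 142.6]
eef_rot: [3.141, -0.001, -0.121]
wrist_force: [0.3, -0.2, 0.8]
finger_gap: 51.6
finger_force: 0.0
top
36.714676275489865
(array([516. , 272.5]), array([ 33.2, 119.8]), -0.131, array([203., 221.]))
(array([525.9, 361.1]), array([ 34.5, 120.1]), -0.123, array([177., 219.]))
scene
35.06530679473576
(array([524.2, 365.8]), array([ 32.6, 119.8]), -0.106, array([266., 300.]))
(array([514.9, 276.8]), array([ 32.8, 121.8]), -0.119, array([283., 281.]))
fence [[-5.2, -65.1], [6.9, 26.1], [17.4, 91.5]]
-68 []
0 []
```

View pics/end.png

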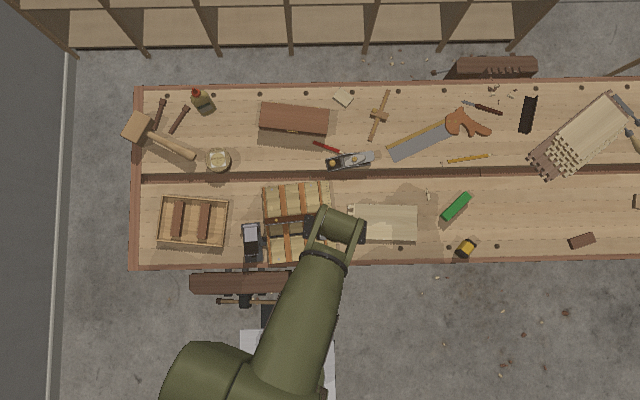

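Both strips lie flat in the tray at (177,219) and (203,221). The fence is unmoved at the line and the other tools are in place. Handing in.

```bash
python3 -c "
from cell import manip
print(manip.sign_off())"
```

```text
the job is handed in; nothing more can be done
None
```

I handed the job in: the fence stands at the line to within about 1 mm by camera, and both strips present were marked and now lie flat in the tray; the middle one had slipped from the fence around the first press, so I reseated it and pressed again.

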